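# Uncover the gaiwan and dose it from the counter dispenser

### The job

Dose the gaiwan: first take its lid off and leave it balanced, knob up and centred, on the domed lid rest; then swing the dispenser's spout round until its outlet is centred over the open gaiwan, and only then press the dispenser's sprung cap fully down and let it spring back up. Leave the gaiwan where it stands, the lid on its rest and the spout over the gaiwan, do not drop the lid, and do not knock the kettle, pitcher or caddy or press the kettle's button.

Things in the scene. Friction and masses are not known exactly. Their poses are not given: they have to be found in the camera images.
- dispenser: Dispenser fixed to the counter: clear upright bottle 68 mm in diameter (steps in to a neck at z 118 mm) on a steel drip plate 6 mm thick. Origin: on the counter under the bottle's axis; z up. The drip plate runs from the bottle along the dispenser's own -x to 148 mm, 100 mm wide; the gaiwan stands on it. The swivelling spout and the press cap sit on top.
- spout (a joint): Swivel of the spout about the bottle's axis, rad; 0 = along the dispenser's -x, grows counter-clockwise seen from above; -0.7 to 2.6; stays where left (light friction, 0.06 N m). The spout: a level round steel bar 14 mm thick, centreline 148 mm above the counter, from the axis out to 95 mm, then turned down to the outlet; hub radius 18 mm.
- spout_outlet (a point): Outlet of the spout: lower end of the 12 mm down-turned tip, 95 mm from the dispenser's axis, 130 mm above the counter.
- cap (a joint): Travel of the sprung press cap, m: 0 up, 0.012 fully down; 3 N starts it, about 9 N holds it fully down; it springs back by itself.
- cap_top (a point): Centre of the top of the black press cap (44 mm diameter, 16 mm thick) on the dispenser's axis, 189 mm above the counter when up; moves with the cap.
- gaiwan: White porcelain gaiwan (handleless cup), 70 mm in diameter, 62 mm tall, wall 4 mm, loose, 200 g, standing on the drip plate about 95 mm from the dispenser's axis. Origin: centre of its underside; z up.
- lid: Loose white lid, 80 g: disc 72 mm in diameter (z 5 to 10 mm, swelling to 16 mm near the knob), below it a 52 mm boss 5 mm deep that hangs in the gaiwan's mouth, on top an upright cylindrical knob 24 mm in diameter, up to z 34 mm. Origin: centre of the boss's flat underside; z up through the knob. Starts 57 mm above the gaiwan's origin.
- rest: Dark hard silicone lid rest fixed to the counter: a smooth dome (spherical cap, sphere radius 80 mm), 42 mm high, about 140 mm across. Origin: centre of its underside. The lid rests on it with its flat boss on the apex.
- rest_top (a point): Apex of the domed lid rest, 42 mm above the counter.
- pitcher: Bystander: open glass pitcher, 88 mm in diameter, 135 mm tall, handle sticking out to 77 mm from the axis along its +y, small steel pouring spout at -y; stands close to the lid rest. Origin: centre of its underside.
- caddy: Bystander: closed aluminium tea caddy, a cylinder 83 mm in diameter, 137 mm tall, close to the lid rest on the side away from the pitcher. Origin: centre of its underside.
- kettle: Bystander: steel kettle standing on its base, between the dispenser and the lid rest; 124 mm in diameter at the foot, tapering, 163 mm tall to its knob (185 mm above the counter), pouring spout out to 91 mm along its -x, handle out to 108 mm along its +x. Origin: centre of its underside, 22 mm above the counter.
- kettle_button (a joint): Travel of the kettle base's push button, m; 0 up, 0.006 pressed. Not to be pressed.
- kettle_button_top (a point): Top of the steel push button (28 mm diameter) on the front lobe of the kettle's black base (146 mm diameter, 22 mm high).
Mind the look-alikes: they are no part of the job. What is shaped like the lid but pink is not meant.

How it is judged:
On the way, in this order (a step that is already met when the one before it is completed fails the run):
1. the lid lies balanced on the dome's apex, knob up, let go (horizontal distance between lid and rest_top below 0.016 m and z of lid in the frame of rest_top between -0.008 and 0.006 m and angle between lid's own z axis and vertical below 0.25 rad and contact force between the fingers and lid below 0.1 N), for 0.3 s.
2. the spout's outlet is over the middle of the open gaiwan, with the lid on its rest (horizontal distance between spout_outlet and gaiwan below 0.018 m and horizontal distance between lid and rest_top below 0.016 m and z of lid in the frame of rest_top between -0.008 and 0.006 m and angle between lid's own z axis and vertical below 0.25 rad), for 0.15 s.
3. the cap is pressed fully down with the spout over the gaiwan (all of step 2 and value of joint cap above 0.009 m), for 0.05 s.
At the end, for the whole second after the job is handed in: The lid lies at rest on the dome, knob up, its centre within 16 mm of the apex and tilted under 0.25 rad; the spout's outlet is at rest within 18 mm (horizontally) of the gaiwan's axis; the cap is back up (under 3 mm down); the gaiwan stands upright (under 0.15 rad), within 20 mm of where it began (all of step 2 and value of joint cap below 0.003 m and distance of gaiwan from where it was at the start of the episode below 0.02 m and angle between gaiwan's own z axis and vertical below 0.15 rad and linear speed of each of lid, gaiwan below 0.03 m/s and angular speed of each of lid, gaiwan below 0.5 rad/s and velocity of joint spout between -0.1 and 0.1 rad/s); the robot touches nothing.
It fails at once if the cap is pressed (over 4 mm) while the spout is not over the gaiwan or the lid is not on its rest (value of joint cap above 0.004 m and not (horizontal distance between spout_outlet and gaiwan below 0.018 m and (horizontal distance between lid and rest_top below 0.02 m and z of lid in the frame of rest_top between -0.008 and 0.006 m and angle between lid's own z axis and vertical below 0.35 rad))).
It fails at once if the lid is dropped on the counter (height (world z) of lid below 0.028 m).
It fails at once if the gaiwan is shifted over 20 mm or tipped (distance of gaiwan from where it was at the start of the episode above 0.02 m or angle between gaiwan's own z axis and vertical above 0.35 rad).
It fails at once if the pitcher, caddy or kettle is knocked (shifted 20 mm or tilted 0.25 rad) ((distance of pitcher from where it was at the start of the episode above 0.02 m or angle between pitcher's own z axis and vertical above 0.25 rad) or (distance of caddy from where it was at the start of the episode above 0.02 m or angle between caddy's own z axis and vertical above 0.25 rad) or (distance of kettle from where it was at the start of the episode above 0.02 m or angle between kettle's own z axis and vertical above 0.25 rad)).
It fails at once if the kettle's button is pressed (value of joint kettle_button above 0.003 m).
It also fails if it takes over 67 s, if anything falls off the work surface, if the arm or the gripper's body presses on something with over 40 N, if the wrist force passes 120 N, or if a joint passes its speed limit or range.

### The arm

A 6-joint arm with a two-finger parallel gripper is mounted at the origin on the work surface. World frame = base frame: x ahead of the robot, y to its left, z up, the work surface at z = 0. Lengths are in m, angles in rad, forces in N, time in s.
With the tool pointing down it reaches from about 0.425 to 0.925 m from the base axis. Payload 12.5 kg.
Tool frame: the origin (TCP) lies on the centre line of the jaws, within the pads' length; the fingertips stand 22 mm ahead of it and the grasp point (between the pads) lies 3 mm ahead of it (robot.tip_extent is the distance from the TCP to the fingertips, in m); y points along the fingers, z is the direction in which the jaws open and shut, and the axes are right-handed (so a half turn about y gives the same grasp; the last joint's range is limited). The gripper opens to 85 mm and grips with 20 to 120 N. Pads are 22 mm wide; open, the fingers measure 114 mm over their backs; the gripper's body (76 mm by 85 mm) begins 54 mm behind the grasp point. The pads swing forward as they close: fully open they stand 13 mm farther back than shut.
Start: joints at [1.184, 0.491, 1.559, -0, 1.092, -0.106], TCP at [0.173, 0.601, 0.253] pointing down, gripper open.
Joint ranges: [-3.1, 3.1], [-0.84, 2.19], [0.05, 2.79], [-1.13, 4.28], [0.06, 2.93], [-2.69, 2.69]. Speed limits (rad/s): [2.22, 2.22, 2.79, 3.14, 3.14, 3.14].

### API

Orientations are given as [roll, pitch, yaw] about the fixed x, y, z axes, in that order (R = Rz(yaw) Ry(pitch) Rx(roll)).
In Python, from bench import state, optics, ticket, robot gives the robot as it stands. The module is installed in compiled form; this text tells all that it offers.
- The arm moves only by the tool servo_tool, never from a script. Its argument "series" is a list of rows, each a list of 3 entries, a list of its own where there are three numbers: the turn, a rotation vector about the tool's x, y, z in degrees, then the shift along the tool's x, y, z in mm, then the opening, from 0 (shut) to 1 (fully open). A call has 1 to 20 rows; each row is the pose to reach, as a shift and turn from the pose commanded when the call began, along the tool's axes at that moment; what a row does not reach only later rows make up. A row lasts 1/10 s, in which the tool goes at most 50 mm and 8.59 degrees, less where a joint would pass 70% of its speed; a pose out of reach is approached as far as the arm can. A call with a gripper value outside its range is refused whole. The fingers move at their own pace and stop on an object; "squeeze" is the grip in N (left out, the last holds). Time passes only in rows, so rows that repeat a pose let the fingers close. It gives the time, the measured TCP pose, the force and the opening at its end, in the units of the state.
- state(): the state, without advancing time (a new reading comes with each control period).
- optics.grab_frame(name): name is "scene" or "top" or "wrist"; returns (picture, depth): 420x560x3 uint8, red, green, blue; 420x560 float32, m along the optical axis (not along the pixel's ray), 0 where there is no reading.
- optics.get_calibration(name): a dict with "fovy" (degrees; the focal length in pixels is half the picture's height over the tangent of half this angle, whatever the lens; pixels are square), "cx", "cy" (the principal point, pixels), "k1" (the pictures are not rectified: a ray, as slopes to the right and down, at radius r is drawn at 1 + k1 r^2 times it, then the intrinsics apply), "extrinsics" (4x4, takes a point from camera to world coordinates); the wrist camera has in their place "tool_from_camera" (4x4, takes a point from camera to tool coordinates, whose origin is the TCP and whose axes are the tool frame's). Camera axes: x right, y down, z forward; pixel columns grow to the right and rows downward; lengths in m; the calibration is good to about 2 mm. A picture is of the moment at which its call begins: read the wrist's pose just before it. get_calibration takes no time and is no camera call.
- ticket.close_job(): hands the job in, once; it reports no verdict.
The state is a dict: "t": time; "joint_positions": joint angles; "qvel": joint speeds; "tau": joint torques, N m; "tool_pos": TCP position; "tcp_rot": TCP orientation; "force": force on the tool from outside, world axes, zero at the start; "torque": the same for the moment, N m; "width": finger opening in m.
Only numpy, scipy, OpenCV 4.12 (cv2) and the standard library are available. Lean on these libraries where they do the work, as an engineer would, in place of code of your own. Each camera call takes 0.05 s, during which the arm holds its last target.

## Working session

There is one attempt and no reset: what is moved stays moved. The work goes in short steps, Python scripts to look and compute and a tool call to move; the robot and the scene stay as the last step left them, time stands still between calls to the robot, and variables do not carry over. Pictures are saved under pics/ and viewed, and the job is handed in when it is done.

Besides the shell and the picture viewer there is one more tool, called after "Emit:" as a command line: name --argument value ..., lists and objects as JSON in quotes. servo_tool: Moves the arm, as the interface text tells. Its arguments: {"type":"object","properties":{"series":{"type":"array","items":{"type":"array"}},"squeeze":{"type":"number"}},"required":["series"]}

```bash
mkdir -p pics; ls; cat > h.py <<'E'
import numpy as np, cv2
from bench import state, optics, ticket, robot
from scipy.spatial.transform import Rotation as R
def save(name,fn):
    p,d=optics.grab_frame(name); cv2.imwrite('pics/%s.png'%fn,p[:,:,::-1]); np.save('pics/%s.npy'%fn,d); return p,d
def ext(name,st=None):
    c=optics.get_calibration(name)
    if name!='wrist': return np.array(c['extrinsics'])
    T=np.eye(4);T[:3,:3]=R.from_euler('xyz',st['tcp_rot']).as_matrix();T[:3,3]=st['tool_pos']
    return T@np.array(c['tool_from_camera'])
def cam(name):
    c=optics.get_calibration(name); f=210/np.tan(np.radians(c['fovy'])/2); return f,c['cx'],c['cy'],c['k1']
def slopes(name,u,v):
    f,cx,cy,k=cam(name); xd=(np.asarray(u,float)-cx)/f; yd=(np.asarray(v,float)-cy)/f
    x,y=xd,yd
    for _ in range(30):
        s=1+k*(x*x+y*y); x,y=xd/s,yd/s
    return x,y
def pt(name,u,v,d,T):
    x,y=slopes(name,u,v); p=np.stack([x*d,y*d,d,np.ones_like(d*x)],-1); return (p@T.T)[...,:3]
def atz(name,u,v,z,T):
    x,y=slopes(name,u,v); r=T[:3,:3]@np.array([x,y,1.]); o=T[:3,3]; return o+r*(z-o[2])/r[2]
def cloud(name,d,T):
    v,u=np.mgrid[:420,:560]; return pt(name,u,v,d.astype(float),T)
E
python3 - <<'E'
from h import *
print(state()); print(robot.tip_extent)
for n in ['scene','top']:
    save(n,n+'0'); c=optics.get_calibration(n); print(n,c)
st=state(); save('wrist','wrist0'); print(optics.get_calibration('wrist'))
E
```

```text
pics
{'t': 0.0, 'joint_positions': array([ 1.18441040e+00,  4.91565904e-01,  1.55946793e+00, -2.89497917e-05,
        1.09171069e+00, -1.05604248e-01]), 'qvel': array([ 0.00077001,  0.00076111,  0.00144098, -0.00043096,  0.00108548,
        0.00018652]), 'tau': array([-7.12370802e-04, -6.18445230e+01, -2.61599386e+01, -1.65031011e-04,
        4.03053768e-03,  1.18889082e-05]), 'tool_pos': array([0.17309778, 0.60033054, 0.25271742]), 'tcp_rot': array([-1.57194449e+00,  9.58844789e-05, -2.80768374e-01]), 'force': array([-0.50780336, -0.50918104, -0.18896472]), 'torque': array([0.04571789, 0.00349157, 0.02786474]), 'width': 0.08540391807817571}
0.022
scene {'fovy': 44.54970208735829, 'cx': 269.39943706110705, 'cy': 203.24255642032608, 'k1': -0.17361234257017966, 'extrinsics': array([[-0.83106118,  0.33021285, -0.4475453 ,  1.0882495 ],
       [ 0.55617314,  0.4891246 , -0.67188434,  0.81176887],
       [-0.00295943, -0.80728967, -0.59014798,  0.89613196],
       [ 0.        ,  0.        ,  0.        ,  1.        ]])}
top {'fovy': 42.74451429565833, 'cx': 281.2586153895287, 'cy': 211.79019278440902, 'k1': -0.19709533060232082, 'extrinsics': array([[-0.01579818, -0.99751326,  0.06868565,  0.4346047 ],
       [-0.99973833,  0.01689528,  0.01542126, -0.0315447 ],
       [-0.01654337, -0.06842405, -0.99751916,  1.57307823],
       [ 0.        ,  0.        ,  0.        ,  1.        ]])}
{'fovy': 66.20843847368431, 'cx': 283.2316702539302, 'cy': 209.48242238528496, 'k1': 0.005493437137150384, 'tool_from_camera': array([[-2.95609890e-04,  9.57206227e-01,  2.89406549e-01,
        -7.52167262e-02],
       [ 6.83344258e-04, -2.89406301e-01,  9.57206104e-01,
        -1.20476575e-01],
       [ 9.99999723e-01,  4.80723895e-04, -5.68550014e-04,
         1.83668890e-03],
       [ 0.00000000e+00,  0.00000000e+00,  0.00000000e+00,
         1.00000000e+00]])}
```

View pics/scene0.png

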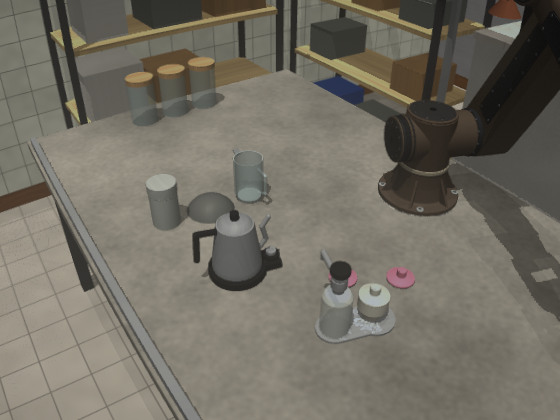

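View pics/top0.png

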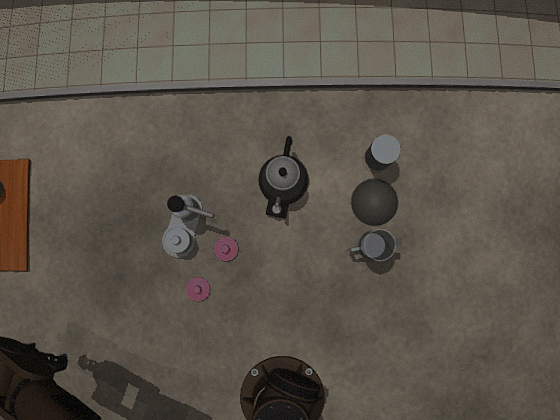

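View pics/wrist0.png

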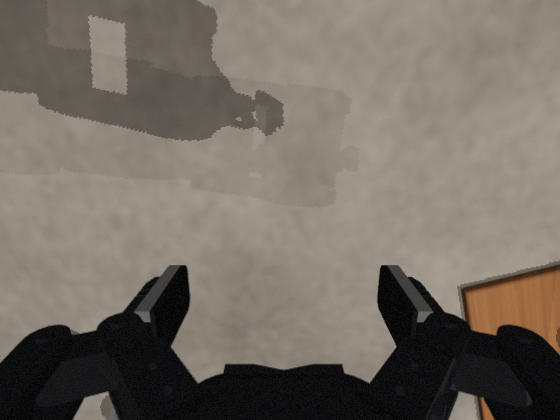

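The top view shows the white lid on the gaiwan at (177,241), with the cap at (176,204) and the spout's tip near (212,215). The kettle is at (283,175), the dome at (374,202), the caddy at (385,150) and the pitcher at (376,246). The two pink lids, at (226,249) and (198,289), are decoys. I'll enlarge this view and measure.

```bash
python3 - <<'E'
from h import *
im=cv2.imread('pics/top0.png')
a=cv2.resize(im[180:280,140:260],None,fx=6,fy=6,interpolation=cv2.INTER_CUBIC); cv2.imwrite('pics/top0a.png',a)
a=cv2.resize(im[130:270,250:410],None,fx=4.2,fy=4.2,interpolation=cv2.INTER_CUBIC); cv2.imwrite('pics/top0b.png',a)
T=ext('top'); d=np.load('pics/top0.npy'); C=cloud('top',d,T)
for n,(u,v) in dict(lidknob=(177,241),cap=(176,204),tip=(212,215),bar=(200,210),dome=(374,202),caddy=(385,150),kettleknob=(283,172),button=(277,209),counter=(330,300),pitcher=(376,246)).items():
    print(n,C[v,u].round(4))
E
```

```text
lidknob [0.4599 0.2837 0.0904]
cap [0.5551 0.2653 0.1876]
tip [0.527  0.1754 0.1514]
bar [0.5409 0.2075 0.1528]
dome [ 0.5638 -0.2749  0.0413]
caddy [ 0.698  -0.2952  0.1333]
kettleknob [ 0.6344 -0.0163  0.1835]
button [0.5478 0.0041 0.0475]
counter [ 0.2827 -0.1452  0.0051]
pitcher [ 0.4375 -0.2833  0.004 ]
```

View pics/top0a.png

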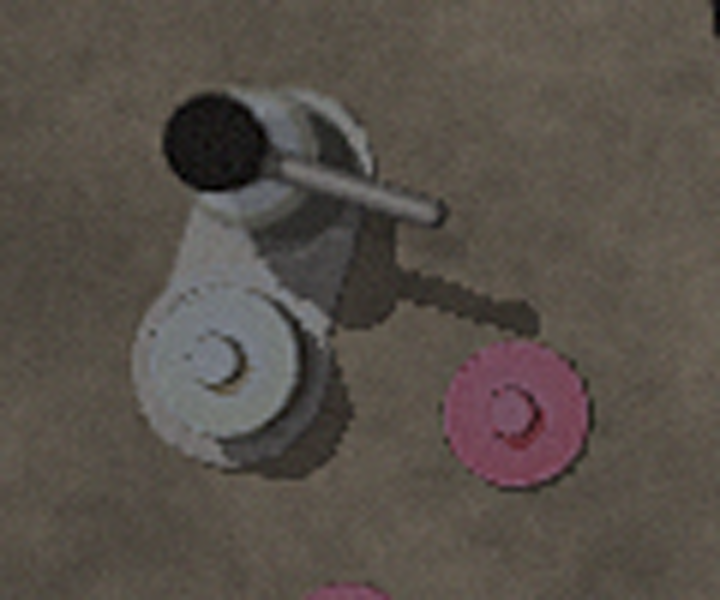

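View pics/top0b.png

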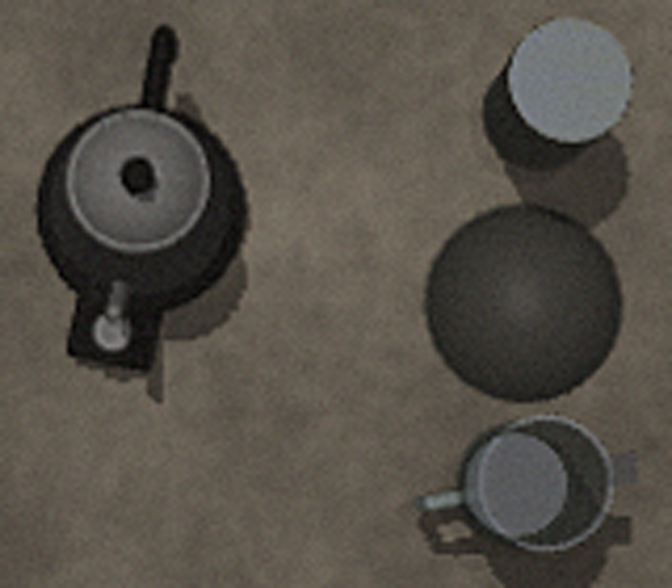

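```bash
python3 - <<'E'
from h import *
from scipy.optimize import least_squares
T=ext('top'); d=np.load('pics/top0.npy'); C=cloud('top',d,T)
P=dict(knob=(175.5,240.3,.097),liddisc=(224/6+140,361/6+180,.074),cap=(175.7,203.5,.189),caddy=(570/4.2+250,80/4.2+130,.137),pitch=(540/4.2+250,483/4.2+130,.135),kknob=(139/4.2+250,176/4.2+130,.185),domebase=(374.8,202.1,.0))
for n,(u,v,z) in P.items(): print(n,atz('top',u,v,z,T).round(4))
# bar points
for u,v in [(438,214),(290,172),(360,193)]: print('bar',atz('top',u/6+140,v/6+180,.155,T).round(4))
def sph(p):
    p=p.reshape(-1,3); f=lambda q:np.linalg.norm(p-q[:3],axis=1)-.08
    r=least_squares(f,[.56,-.275,-.04],loss='soft_l1',f_scale=.001); return r.x,np.std(r.fun)
print(sph(C[188:217,360:390]))
v,u=np.mgrid[:420,:560]
m=(C[...,2]>.08)&(C[...,2]<.1)&(abs(u-176)<6)&(abs(v-240)<6)
print(m.sum(),C[m].mean(0),np.ptp(C[m],axis=0))
m=(C[...,2]>.18)&(C[...,2]<.2)&(abs(u-176)<12)&(abs(v-204)<12)
print(m.sum(),C[m].mean(0),np.ptp(C[m],axis=0))
print('counter',np.median(C[280:300,300:340,2]),np.median(C[230:260,300:340,2]),np.median(C[180:200,225:250,2]))
# scene cam
T=ext('scene'); d=np.load('pics/scene0.npy'); C=cloud('scene',d,T)
for n,(u,v) in dict(knob=(376,290),cap=(341,270),dome=(211,200)).items(): print(n,C[v,u].round(4))
print(sph(C[196:210,198:224]))
m=(C[...,2]>.182)&(C[...,2]<.2)&(C[...,1]>.2)&(C[...,1]<.34)&(C[...,0]>.45)
print(m.sum(),C[m].mean(0),np.ptp(C[m],axis=0))
E
```

```text
knob [0.4618 0.2865 0.097 ]
liddisc [0.4625 0.2862 0.074 ]
cap [0.5563 0.2658 0.189 ]
caddy [ 0.7    -0.2966  0.137 ]
pitch [ 0.4398 -0.2694  0.135 ]
kknob [ 0.6344 -0.0165  0.185 ]
domebase [ 0.5669 -0.2838  0.    ]
bar [0.525  0.1722 0.155 ]
bar [0.5448 0.2387 0.155 ]
bar [0.5349 0.2072 0.155 ]
(array([ 0.56863758, -0.28166747, -0.03864548]), np.float64(0.11770448475821732))
65 [0.46339602 0.28555058 0.09132782] [0.02809337 0.0291022  0.01968374]
211 [0.55798263 0.26823729 0.18784485] [0.04270163 0.0411846  0.01476418]
counter -0.000414887015673604 -0.0005388649796604916 -0.001367081972136197
knob [0.4657 0.2938 0.0941]
cap [0.5613 0.2762 0.1919]
dome [ 0.5694 -0.2683  0.041 ]
(array([ 0.56843352, -0.28152136, -0.0370943 ]), np.float64(0.0023100199299737286))
298 [0.55912028 0.2715502  0.18965055] [0.04141783 0.04322501 0.01155055]
```

```bash
cat >> h.py <<'E'
def plan(pos,yaw):
    st=state(); R0=R.from_euler('xyz',st['tcp_rot']); R1=R.from_euler('xyz',[-np.pi/2,0,yaw])
    print('shift',(R0.inv().apply(np.array(pos)-st['tool_pos'])*1000).round(1),'turn',np.degrees((R0.inv()*R1).as_rotvec()).round(2),'t',st['t'],'w',st['width'])
E
python3 - <<'E'
from h import *
plan([.4625,.286,.225],-.19)
E
```

```text
shift [ 365.2   28.  -221.9] turn [ 0.05 -5.2  -0.01] t 0.15 w 0.08568489032822833
```

Emit:
servo_tool --series '[[[0, -5.2, 0], [365, 28, -222], 1], [[0, -5.2, 0], [365, 28, -222], 1], [[0, -5.2, 0], [365, 28, -222], 1], [[0, -5.2, 0], [365, 28, -222], 1], [[0, -5.2, 0], [365, 28, -222], 1], [[0, -5.2, 0], [365, 28, -222], 1], [[0, -5.2, 0], [365, 28, -222], 1], [[0, -5.2, 0], [365, 28, -222], 1], [[0, -5.2, 0], [365, 28, -222], 1], [[0, -5.2, 0], [365, 28, -222], 1], [[0, -5.2, 0], [365, 28, -222], 1], [[0, -5.2, 0], [365, 28, -222], 1]]'

```text
t: 1.35
tool_pos: [0.4618, 0.2867, 0.2253]
tcp_rot: [-1.571, 0.0, -0.189]
force: [-0.3, -1.0, -0.2]
width: 0.0852
```

```bash
python3 - <<'E'
from h import *
st=state(); print(st['tool_pos'],st['tcp_rot'],st['force'],st['t'])
np.save('pics/w1T.npy',ext('wrist',st)); save('wrist','wrist1')
im=cv2.imread('pics/wrist1.png'); print(im.shape)
E
```

```text
[0.46175263 0.28667704 0.22527048] [-1.57075991e+00  3.07885706e-04 -1.89353097e-01] [-0.28354215 -0.95457981 -0.15157821] 1.35
(420, 560, 3)
```

View pics/wrist1.png

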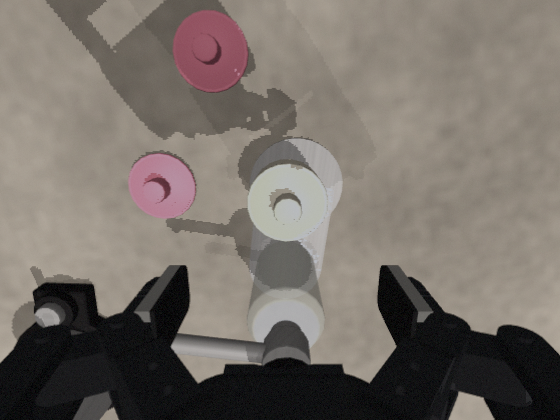

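Three lid-shaped things are in view: white (288,203), light pink (162,186) and dark pink (210,52). The white one sits on the gaiwan, so it's the one meant. I'll confirm in a crop and refine its position.

```bash
python3 - <<'E'
from h import *
im=cv2.imread('pics/wrist1.png'); cv2.imwrite('pics/w1c.png',cv2.resize(im[130:270,220:350],None,fx=4,fy=4,interpolation=cv2.INTER_CUBIC))
T=np.load('pics/w1T.npy'); print(atz('wrist',288,209,.097,T),atz('wrist',288,203,.073,T))
C=cloud('wrist',np.load('pics/wrist1.npy'),T); print(C[209,288],C[185,288])
E
```

```text
[0.46252384 0.29229836 0.097     ] [0.46425492 0.29230564 0.073     ]
[0.46266804 0.29227809 0.09651567] [0.4475072  0.29538178 0.07692161]
```

View pics/w1c.png

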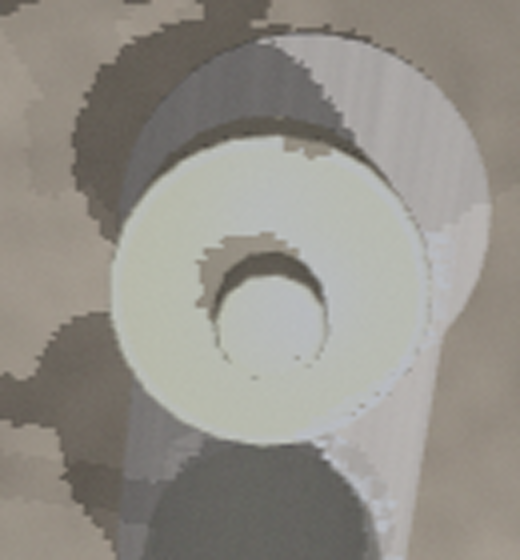

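```bash
python3 - <<'E'
from h import *
Tc=np.array(optics.get_calibration('wrist')['tool_from_camera']); C=cloud('wrist',np.load('pics/wrist1.npy'),Tc)
for u,v in [(183,270),(185,275),(180,280),(382,270),(384,280),(400,290),(160,300),(186,290)]: print(u,v,C[v,u].round(4))
plan([.4635,.2915,.106],-.19)
E
```

```text
183 270 [-0.0108  0.0032 -0.0407]
185 275 [-0.0075  0.0049 -0.0406]
180 280 [-0.0088 -0.0018 -0.0406]
382 270 [-0.0099  0.0049  0.0444]
384 280 [-0.0069  0.0017  0.0446]
400 290 [-0.0124 -0.0155  0.0448]
160 300 [-0.0121 -0.0217 -0.0412]
186 290 [-0.0006  0.0042 -0.0406]
shift [  1.  119.3   4.9] turn [-0.01  0.07 -0.01] t 1.4 w 0.08528668063431692
```

Emit:
servo_tool --series '[[[0, 0, 0], [1, 50, 3.5], 1], [[0, 0, 0], [1, 90, 3.5], 1], [[0, 0, 0], [1, 110, 3.5], 1], [[0, 0, 0], [1, 122, 3.5], 1], [[0, 0, 0], [1, 122, 3.5], 1], [[0, 0, 0], [1, 122, 3.5], 0.6], [[0, 0, 0], [1, 122, 3.5], 0.5], [[0, 0, 0], [1, 122, 3.5], 0.45]]' --squeeze 25

```text
t: 2.2
tool_pos: [0.4643, 0.2896, 0.1044]
tcp_rot: [-1.57, -0.002, -0.19]
force: [-0.7, -0.2, 1.1]
width: 0.0439
```

```bash
python3 - <<'E'
from h import *
st=state();print(st['tool_pos'],st['force'],st['width'])
save('wrist','wrist2')
E
```

```text
[0.46431917 0.28959032 0.10437946] [-0.71545091 -0.23139789  1.10122183] 0.04390114737789315
```

View pics/wrist2.png

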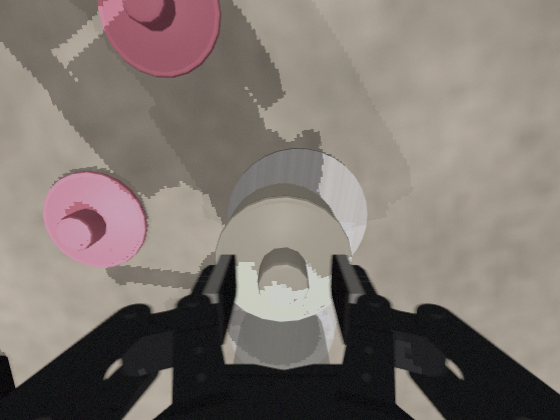

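The knob (283,275) is centred between the pads (235 and 332). I'll close and lift.

Emit:
servo_tool --series '[[[0, 0, 0], [0, 1, 0], 0.2], [[0, 0, 0], [0, 1, 0], 0.1], [[0, 0, 0], [0, 1, 0], 0], [[0, 0, 0], [0, 1, 0], 0], [[0, 0, 0], [0, 1, 0], 0], [[0, 0, 0], [0, 1, 0], 0], [[0, 0, 0], [0, -4, 0], 0], [[0, 0, 0], [0, -12, 0], 0], [[0, 0, 0], [0, -25, 0], 0], [[0, 0, 0], [0, -25, 0], 0]]' --squeeze 30

```text
t: 3.25
tool_pos: [0.4647, 0.2897, 0.1303]
tcp_rot: [-1.569, -0.002, -0.19]
force: [0.2, -0.0, -2.1]
width: 0.0226
```

```bash
python3 - <<'E'
from h import *
st=state();print(st['tool_pos'],st['force'],st['width'])
save('wrist','wrist3');save('scene','scene3')
im=cv2.imread('pics/scene3.png');cv2.imwrite('pics/scene3c.png',cv2.resize(im[200:360,270:450],None,fx=3.5,fy=3.5))
plan([.4645,.2896,.30],-.19)
E
```

```text
[0.4646771  0.28967048 0.13028219] [ 0.23443161 -0.01380193 -2.07685617] 0.022607307301397216
shift [   0.5 -171.1    0.4] turn [-0.04 -0.    0.05] t 3.35 w 0.022398392581800288
```

View pics/wrist3.png

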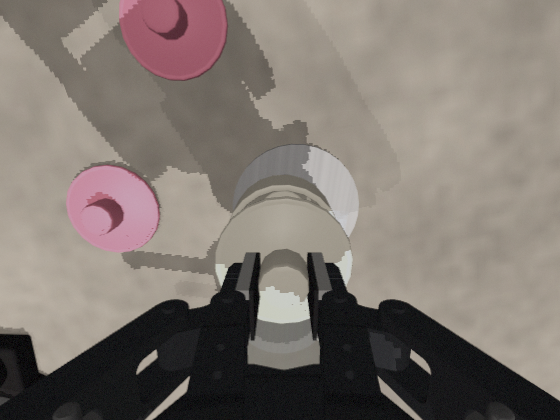

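View pics/scene3c.png

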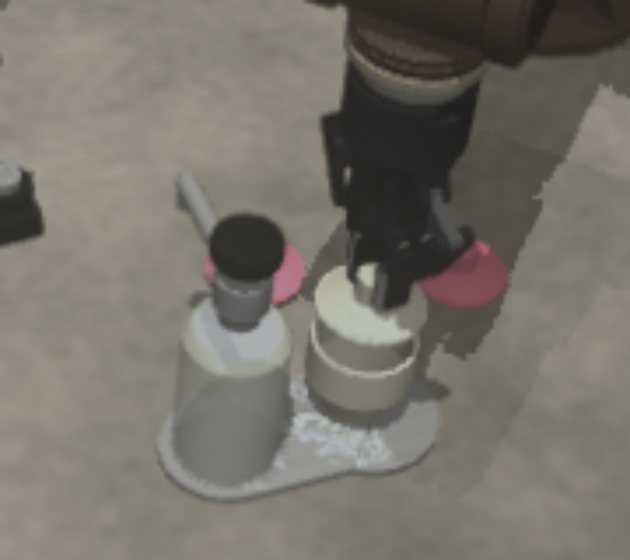

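```bash
python3 - <<'E'
from h import *
plan([.65,-.28,.29],-.1); print(state()['joint_positions'])
E
```

```text
shift [ 290.2 -161.2 -523.9] turn [-0.04 -5.16  0.05] t 3.35 w 0.022398392581800288
[ 4.36719404e-01  5.43384963e-01  1.87609945e+00  8.56380567e-05
  7.20933740e-01 -9.44077291e-01]
```

Emit:
servo_tool --series '[[[0, 0, 0], [0, -40, 0], 0], [[0, 0, 0], [0, -80, 0], 0], [[0, 0, 0], [0, -120, 0], 0], [[0, 0, 0], [0, -160, 0], 0], [[0, -1, 0], [20, -161, -35], 0], [[0, -1, 0], [40, -161, -75], 0], [[0, -1, 0], [60, -161, -115], 0], [[0, -2, 0], [82, -161, -155], 0], [[0, -2, 0], [105, -161, -195], 0], [[0, -2, 0], [128, -161, -235], 0], [[0, -3, 0], [150, -161, -275], 0], [[0, -3, 0], [172, -161, -315], 0], [[0, -3, 0], [195, -161, -355], 0], [[0, -4, 0], [218, -161, -395], 0], [[0, -4, 0], [240, -161, -435], 0], [[0, -5, 0], [262, -161, -475], 0], [[0, -5, 0], [280, -161, -505], 0], [[0, -5.2, 0], [290, -161, -522], 0], [[0, -5.2, 0], [290, -161, -524], 0], [[0, -5.2, 0], [290, -161, -524], 0]]'

```text
t: 5.35
tool_pos: [0.6494, -0.28, 0.2884]
tcp_rot: [-1.57, 0.001, -0.1]
force: [-0.1, 0.6, -1.9]
width: 0.0228
```

```bash
python3 - <<'E'
from h import *
st=state();print(st['tool_pos'],st['tcp_rot'],st['force'],st['width'])
T=ext('wrist',st);np.save('pics/w4T.npy',T);p,d=save('wrist','wrist4');C=cloud('wrist',d,T)
m=(np.hypot(C[...,0]-.568,C[...,1]+.2815)<.05)&(C[...,2]>.01)&(C[...,2]<.06)&(d>0)
from scipy.optimize import least_squares
P=C[m];r=least_squares(lambda q:np.linalg.norm(P-q[:3],axis=1)-.08,[.56,-.275,-.04],loss='soft_l1',f_scale=.001);print(m.sum(),r.x,np.std(r.fun))
E
```

```text
[ 0.64943819 -0.28003078  0.28837271] [-1.56997439e+00  1.37431905e-03 -1.00005656e-01] [-0.12626045  0.5609052  -1.9035025 ] 0.022771854479953096
6343 [ 0.56976139 -0.27903171 -0.0382377 ] 0.0006887814561315641
```

View pics/wrist4.png

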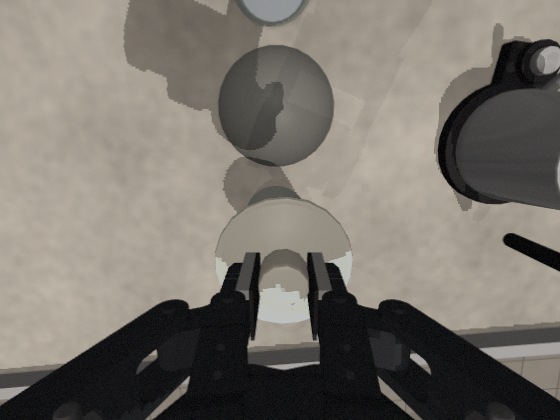

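```bash
python3 - <<'E'
from h import *
plan([.5705,-.281,.0835],-.1)
E
```

```text
shift [-78.3 205.4  -9.6] turn [-0.04  0.04 -0.05] t 5.4 w 0.022479267815013446
```

Emit:
servo_tool --series '[[[0, 0, 0], [-40, 10, -5], 0], [[0, 0, 0], [-78, 20, -9.5], 0], [[0, 0, 0], [-78, 60, -9.5], 0], [[0, 0, 0], [-78, 100, -9.5], 0], [[0, 0, 0], [-78, 140, -9.5], 0], [[0, 0, 0], [-78, 170, -9.5], 0], [[0, 0, 0], [-78, 190, -9.5], 0], [[0, 0, 0], [-78, 198, -9.5], 0], [[0, 0, 0], [-78, 201, -9.5], 0], [[0, 0, 0], [-78, 202, -9.5], 0], [[0, 0, 0], [-78, 202, -9.5], 0]]'

```text
t: 6.5
tool_pos: [0.5717, -0.2817, 0.0884]
tcp_rot: [-1.571, -0.002, -0.099]
force: [0.1, 0.4, -0.6]
width: 0.0226
```

```bash
python3 - <<'E'
from h import *
st=state();print(st['tool_pos'],st['tcp_rot'],st['force'],st['width'])
save('wrist','wrist5');p,d=save('scene','scene5')
im=cv2.imread('pics/scene5.png');cv2.imwrite('pics/scene5c.png',cv2.resize(im[120:280,130:300],None,fx=3.5,fy=3.5))
E
```

```text
[ 0.5716719  -0.28172608  0.08841915] [-1.57143209e+00 -1.54514664e-03 -9.90618746e-02] [ 0.05691309  0.37289846 -0.61354212] 0.022573380642352064
```

View pics/wrist5.png

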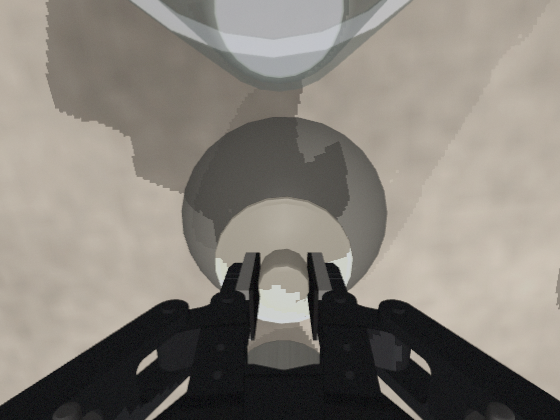

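View pics/scene5c.png

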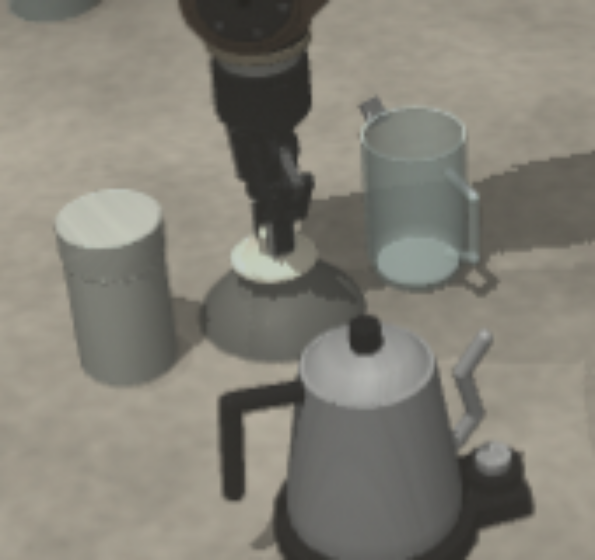

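Emit:
servo_tool --series '[[[0, 0, 0], [-1, 1, 0], 0], [[0, 0, 0], [-1, 2, 0], 0], [[0, 0, 0], [-1, 3, 0], 0], [[0, 0, 0], [-1, 4, 0], 0], [[0, 0, 0], [-1, 4, 0], 0]]'

```text
t: 7.1
tool_pos: [0.5702, -0.2816, 0.0831]
tcp_rot: [-1.571, 0.0, -0.099]
force: [-0.6, -0.2, -0.4]
width: 0.0228
```

Emit:
servo_tool --series '[[[0, 0, 0], [0, 0.5, 0], 0], [[0, 0, 0], [0, 1, 0], 0], [[0, 0, 0], [0, 1, 0], 0]]'

```text
t: 7.4
tool_pos: [0.5703, -0.2816, 0.0822]
tcp_rot: [-1.571, 0.0, -0.099]
force: [0.2, 0.8, -1.0]
width: 0.0223
```

Emit:
servo_tool --series '[[[0, 0, 0], [0, 0.5, 0], 0], [[0, 0, 0], [0, 1, 0], 0], [[0, 0, 0], [0, 1, 0], 0]]'

```text
t: 7.7
tool_pos: [0.5705, -0.2816, 0.0818]
tcp_rot: [-1.571, -0.001, -0.099]
force: [-1.4, 1.7, 5.6]
width: 0.0226
```

```bash
python3 - <<'E'
from h import *
for i in range(1):
    st=state();print(st['tool_pos'],st['force'],st['torque'],st['width'])
p,d=save('scene','scene6')
im=cv2.imread('pics/scene6.png');cv2.imwrite('pics/scene6c.png',cv2.resize(im[170:230,170:250],None,fx=8,fy=8))
E
```

```text
[ 0.57048507 -0.28164751  0.08184882] [-1.40855006  1.67110032  5.63878653] [0.15117398 0.18554413 0.03434242] 0.02264389492930212
```

View pics/scene6c.png

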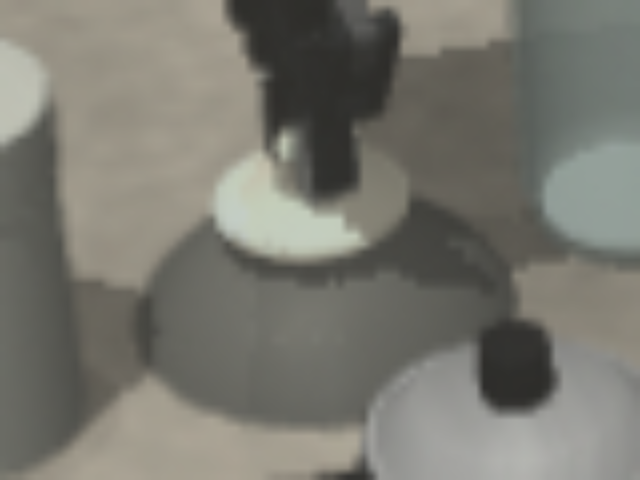

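Emit:
servo_tool --series '[[[0, 0, 0], [0, -0.4, 0], 0.1], [[0, 0, 0], [0, -0.4, 0], 0.26], [[0, 0, 0], [0, -0.4, 0], 0.29], [[0, 0, 0], [0, -0.4, 0], 0.33], [[0, 0, 0], [0, -0.4, 0], 0.38], [[0, 0, 0], [0, -0.4, 0], 0.45], [[0, 0, 0], [0, -0.4, 0], 0.55], [[0, 0, 0], [0, -0.4, 0], 0.55]]' --squeeze 20

```text
t: 8.55
tool_pos: [0.5703, -0.2816, 0.0816]
tcp_rot: [-1.571, -0.0, -0.099]
force: [-0.1, 0.5, 0.0]
width: 0.0468
```

```bash
python3 - <<'E'
from h import *
st=state();print(st['tool_pos'],st['force'],st['width'])
save('wrist','wrist7')
E
```

```text
[ 0.57026206 -0.28163037  0.08164715] [-0.12206177  0.53500664  0.04731116] 0.0468420181680636
```

View pics/wrist7.png

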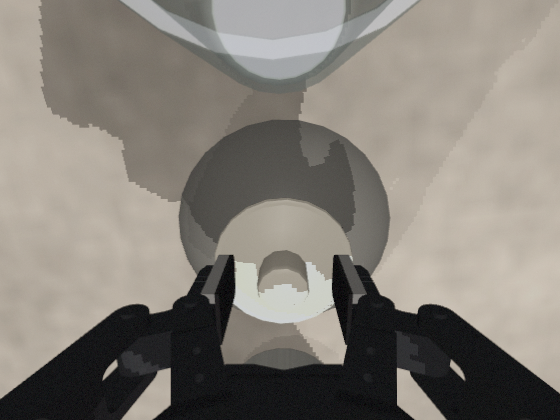

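Emit:
servo_tool --series '[[[0, 0, 0], [0, -4, 0], 0.55], [[0, 0, 0], [0, -10, 0], 0.55], [[0, 0, 0], [0, -20, 0], 0.55], [[0, 0, 0], [0, -40, 0], 0.55], [[0, 0, 0], [0, -70, 0], 0.55], [[0, 0, 0], [0, -110, 0], 0.55], [[0, 0, 0], [0, -150, 0], 0.55], [[0, 0, 0], [0, -190, 0], 0.55], [[0, 0, 0], [0, -205, 0], 0.55], [[0, 0, 0], [0, -205, 0], 0.55]]'

```text
t: 9.6
tool_pos: [0.5707, -0.2818, 0.2902]
tcp_rot: [-1.573, -0.005, -0.099]
force: [0.1, -0.4, -0.2]
width: 0.0472
```

```bash
python3 - <<'E'
from h import *
st=state();print(st['tool_pos'],st['force'],st['width'])
T=ext('wrist',st);np.save('pics/w8T.npy',T);p,d=save('wrist','wrist8');C=cloud('wrist',d,T)
save('scene','scene8');im=cv2.imread('pics/scene8.png');cv2.imwrite('pics/scene8c.png',cv2.resize(im[140:240,140:300],None,fx=5,fy=5))
save('top','top8')
E
```

```text
[ 0.57065027 -0.28182048  0.29020315] [ 0.10759357 -0.39290706 -0.21944527] 0.04717030848526138
```

View pics/wrist8.png

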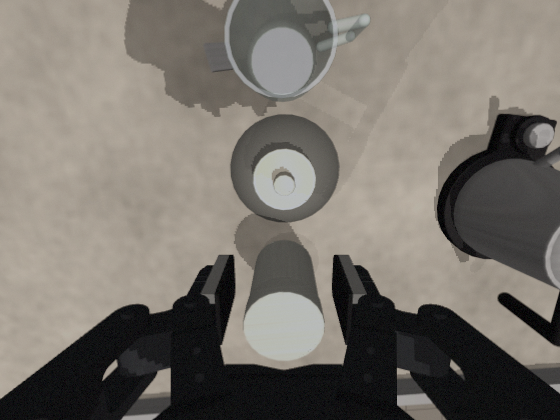

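View pics/scene8c.png

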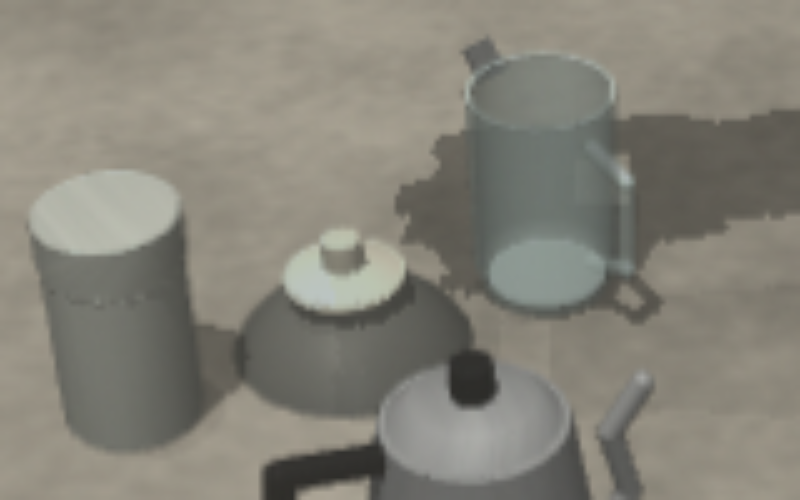

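```bash
python3 - <<'E'
from h import *
T=np.load('pics/w8T.npy'); print(atz('wrist',284,179,.05,T),atz('wrist',285,183,.076,T))
plan([.538,.208,.29],1.22); print(state()['joint_positions'])
E
```

```text
[ 0.56997548 -0.27957581  0.05      ] [ 0.56901261 -0.27839858  0.076     ]
shift [-80.2  -3.8 483.8] turn [-9.000e-02 -7.559e+01 -4.000e-02] t 9.75 w 0.047104482790876305
[-5.62608229e-01  4.78386602e-01  1.48963185e+00  6.48370835e-05
  1.17517016e+00 -2.03414476e+00]
```

Emit:
servo_tool --series '[[[0, -5, 0], [-6, -4, 34], 0.6], [[0, -10, 0], [-12, -4, 68], 0.6], [[0, -16, 0], [-18, -4, 105], 0.6], [[0, -22, 0], [-24, -4, 145], 0.6], [[0, -28, 0], [-30, -4, 185], 0.6], [[0, -34, 0], [-36, -4, 225], 0.6], [[0, -40, 0], [-42, -4, 265], 0.6], [[0, -46, 0], [-48, -4, 305], 0.6], [[0, -52, 0], [-54, -4, 345], 0.6], [[0, -58, 0], [-60, -4, 385], 0.6], [[0, -64, 0], [-66, -4, 420], 0.6], [[0, -69, 0], [-72, -4, 450], 0.6], [[0, -73, 0], [-77, -4, 472], 0.6], [[0, -75.5, 0], [-80, -4, 484], 0.6], [[0, -75.5, 0], [-80, -4, 484], 0.6], [[0, -75.5, 0], [-80, -4, 484], 0.6]]'

```text
t: 11.35
tool_pos: [0.5386, 0.2073, 0.2901]
tcp_rot: [-1.57, 0.001, 1.217]
force: [-0.2, -0.4, -0.3]
width: 0.0514
```

```bash
python3 - <<'E'
from h import *
st=state();print(st['tool_pos'],st['tcp_rot'],st['force'],st['width'],st['joint_positions'])
T=ext('wrist',st);np.save('pics/w9T.npy',T);p,d=save('wrist','wrist9')
E
```

```text
[0.53861738 0.20728841 0.29010549] [-1.57003709e+00  7.15931161e-04  1.21694141e+00] [-0.20752763 -0.38652881 -0.33587869] 0.05139685709398807 [ 2.53008090e-01  3.87460740e-01  1.63082118e+00 -1.71959508e-04
  1.12434270e+00 -2.53465505e+00]
```

View pics/wrist9.png

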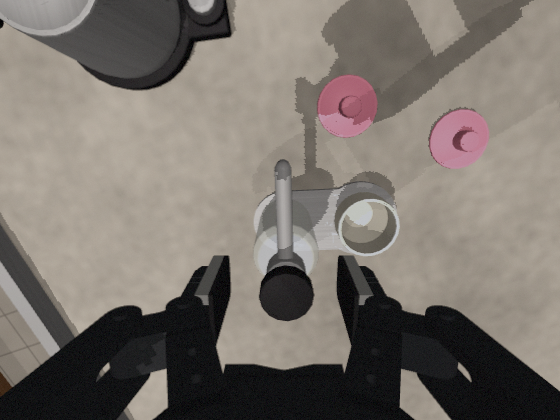

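```bash
python3 - <<'E'
from h import *
im=cv2.imread('pics/wrist9.png'); cv2.imwrite('pics/w9c.png',cv2.resize(im[140:330,230:420],None,fx=3.1,fy=3.1,interpolation=cv2.INTER_CUBIC))
T=np.load('pics/w9T.npy'); g=lambda u,v,z:atz('wrist',u,v,z,T)
bias=np.array(T[:3,:3]@np.array([1,0,0]))*.002; print('bias',bias)
cap=g(286,293,.189)-bias; a=g(283,168,.155)-bias; b=g(286,245,.155)-bias; gw=g(367,226,.068)-bias
print('cap',cap,'a',a,'b',b,'gw',gw,np.linalg.norm((gw-cap)[:2]))
ang=lambda v:np.degrees(np.arctan2(v[1],v[0]))
print(ang((a-b)),ang(a-cap),ang(gw-cap))
E
```

```text
bias [-1.87629078e-03  6.92480530e-04  1.90860432e-06]
cap [0.55860097 0.26674254 0.18899809] a [0.52881343 0.17936264 0.15499809] b [0.5493914  0.24250721 0.15499809] gw [0.46768232 0.28746171 0.06799809] 0.09324958208418377
-108.05009127935766 -108.82408392999021 167.1622749119224
```

View pics/w9c.png

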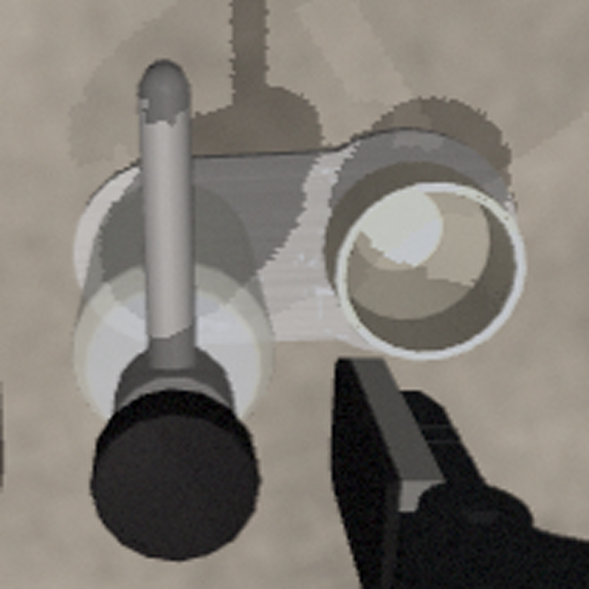

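```bash
python3 - <<'E'
from h import *
plan([.5375,.2045,.156],1.225)
E
```

```text
shift [ -2.7 134.3   0.2] turn [-0.03 -0.49 -0.03] t 11.4 w 0.05142934390082679
```

Emit:
servo_tool --series '[[[0, 0, 0], [-3, 40, 0], 0.6], [[0, 0, 0], [-3, 80, 0], 0.6], [[0, 0, 0], [-3, 115, 0], 0.6], [[0, 0, 0], [-3, 132, 0], 0.6], [[0, 0, 0], [-3, 134, 0], 0.6], [[0, 0, 0], [-3, 134, 0], 0.5], [[0, 0, 0], [-3, 134, 0], 0.4], [[0, 0, 0], [-3, 134, 0], 0.32], [[0, 0, 0], [-3, 134, 0], 0.32]]'

```text
t: 12.3
tool_pos: [0.5378, 0.2051, 0.1576]
tcp_rot: [-1.572, -0.001, 1.218]
force: [0.9, -0.4, -0.3]
width: 0.0276
```

```bash
python3 - <<'E'
from h import *
st=state();print(st['tool_pos'],st['tcp_rot'],st['force'],st['width'])
T=ext('wrist',st);np.save('pics/w10T.npy',T);p,d=save('wrist','wrist10')
A=np.array([.5585,.2675,st['tool_pos'][2]])
R0=R.from_euler('xyz',st['tcp_rot']); c=R0.inv().apply(A-st['tool_pos'])*1000; print('c',c)
for th in np.arange(6,91,6): print(th,(c-R.from_euler('y',th,degrees=True).apply(c)).round(1))
E
```

```text
[0.53784979 0.20511388 0.15761325] [-1.57206190e+00 -9.33145153e-04  1.21830451e+00] [ 0.88446831 -0.38126557 -0.29869244] 0.02757385564504151
c [6.56795301e+01 5.85580492e-02 2.15756803e+00]
6 [0.1 0.  6.9]
12 [ 1.   0.  13.7]
18 [ 2.5  0.  20.4]
24 [ 4.8 -0.  26.9]
30 [ 7.7  0.  33.1]
36 [11.3  0.  39. ]
42 [15.4  0.  44.5]
48 [20.1  0.  49.5]
54 [25.3  0.  54. ]
60 [31.  0. 58.]
66 [37.   0.  61.3]
72 [43.3  0.  64. ]
78 [49.9  0.  66. ]
84 [56.7  0.  67.3]
90 [63.5  0.  67.8]
```

View pics/wrist10.png

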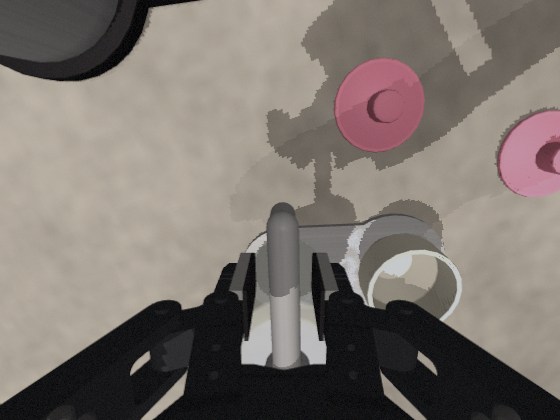

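Emit:
servo_tool --series '[[[0, 0, 0], [0, 0, 0], 0.22], [[0, 0, 0], [0, 0, 0], 0.22], [[0, 6, 0], [0, 0, 7], 0.22], [[0, 12, 0], [1, 0, 13.5], 0.22], [[0, 18, 0], [2.5, 0, 20.5], 0.22], [[0, 24, 0], [5, 0, 27], 0.22], [[0, 30, 0], [7.5, 0, 33], 0.22], [[0, 36, 0], [11.5, 0, 39], 0.22], [[0, 42, 0], [15.5, 0, 44.5], 0.22], [[0, 48, 0], [20, 0, 49.5], 0.22], [[0, 54, 0], [25.5, 0, 54], 0.22], [[0, 60, 0], [31, 0, 58], 0.22], [[0, 66, 0], [37, 0, 61.5], 0.22], [[0, 72, 0], [43.5, 0, 64], 0.22], [[0, 76, 0], [47.5, 0, 65.5], 0.22], [[0, 79, 0], [51, 0, 66.5], 0.22], [[0, 81, 0], [53, 0, 67], 0.22], [[0, 82, 0], [54.5, 0, 67], 0.22], [[0, 82, 0], [54.5, 0, 67], 0.22]]'

```text
t: 14.25
tool_pos: [0.4935, 0.2795, 0.1567]
tcp_rot: [-1.571, 0.0, -0.212]
force: [-0.8, -0.9, 1.0]
width: 0.019
```

```bash
python3 - <<'E'
from h import *
st=state();print(st['tool_pos'],st['tcp_rot'],st['force'],st['width'])
T=ext('wrist',st);np.save('pics/w11T.npy',T);p,d=save('wrist','wrist11')
E
```

```text
[0.49350427 0.27947745 0.15665895] [-1.57075110e+00  4.13148282e-05 -2.12461077e-01] [-0.79049549 -0.9177811   1.02049255] 0.019008693222416207
```

View pics/wrist11.png

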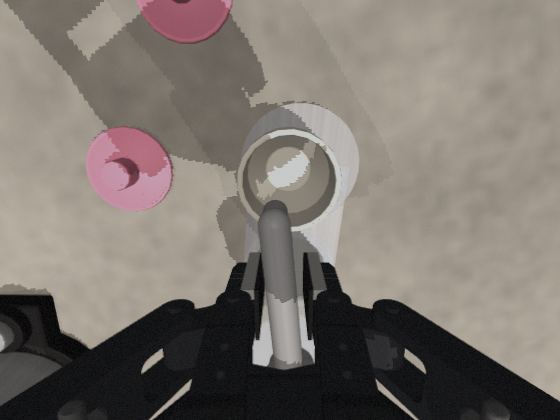

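```bash
python3 - <<'E'
from h import *
T=np.load('pics/w11T.npy'); g=lambda u,v,z:atz('wrist',u,v,z,T)[:2]
b=T[:2,0]*.002
gw=g(289,179,.068)-b; o=g(274,209,.154)-b; A=np.array([.5585,.2675]); p2=g(283,290,.155)-b
d=(o-A)/np.linalg.norm(o-A); print(gw,o,p2,np.linalg.norm(o-A))
an=lambda v:np.degrees(np.arctan2(v[1],v[0]))
print(an(gw-A),an(o-A),an(o-p2),np.linalg.norm(A+.095*d-gw))
E
```

```text
[0.46213287 0.28993754] [0.45548924 0.28376215] [0.49136931 0.2797024 ] 0.10428650311413508
166.89311611875812 171.02884042527373 173.54455876820663 0.008032117978752982
```

Emit:
servo_tool --series '[[[0, 2, 0], [0, 0, 2.5], 0.22], [[0, 4, 0], [0.2, 0, 4.5], 0.22], [[0, 5, 0], [0.3, 0, 5.8], 0.22], [[0, 5, 0], [0.3, 0, 5.8], 0.22]]'

```text
t: 14.7
tool_pos: [0.4951, 0.285, 0.1567]
tcp_rot: [-1.571, -0.0, -0.3]
force: [-1.6, 0.9, 0.2]
width: 0.0187
```

```bash
python3 - <<'E'
from h import *
st=state();print(st['tool_pos'],st['tcp_rot'],st['force'],st['width'])
T=ext('wrist',st);np.save('pics/w12T.npy',T);p,d=save('wrist','wrist12')
E
```

```text
[0.49505247 0.2850075  0.15668879] [-1.57069297e+00 -5.75654699e-06 -2.99527984e-01] [-1.60213551  0.88078546  0.18798738] 0.018695234268097244
```

View pics/wrist12.png

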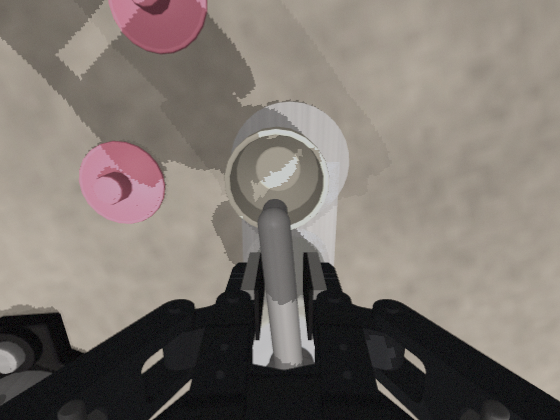

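Emit:
servo_tool --series '[[[0, 0, 0], [0, 0, 0], 0.3], [[0, 0, 0], [0, 0, 0], 0.45], [[0, 0, 0], [0, 0, 0], 0.45], [[0, 0, 0], [0, -15, 0], 0.45], [[0, 0, 0], [0, -40, 0], 0.45], [[0, 0, 0], [0, -80, 0], 0.45], [[0, 0, 0], [0, -120, 0], 0.45], [[0, 0, 0], [0, -135, 0], 0.45], [[0, 0, 0], [0, -135, 0], 0.45]]'

```text
t: 15.65
tool_pos: [0.4955, 0.2852, 0.294]
tcp_rot: [-1.568, -0.003, -0.3]
force: [0.8, -0.7, -0.3]
width: 0.0387
```

```bash
python3 - <<'E'
from h import *
st=state();print(st['tool_pos'],st['tcp_rot'],st['force'],st['width'])
T=ext('wrist',st);np.save('pics/w13T.npy',T);p,d=save('wrist','wrist13')
im=cv2.imread('pics/wrist13.png'); cv2.imwrite('pics/w13c.png',cv2.resize(im[130:400,180:380],None,fx=2.2,fy=2.2,interpolation=cv2.INTER_CUBIC))
E
```

```text
[0.49552231 0.28520333 0.29404437] [-1.56777615 -0.00342456 -0.29979213] [ 0.8355385  -0.71164356 -0.304385  ] 0.03871561908687102
```

View pics/w13c.png

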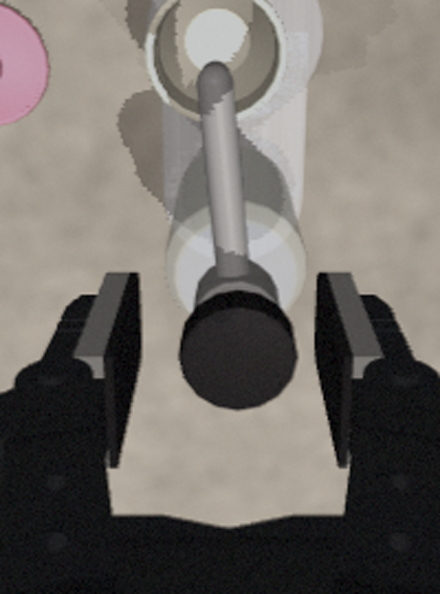

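```bash
python3 - <<'E'
from h import *
T=np.load('pics/w13T.npy'); k=lambda u,v:(180+u/2.2,130+v/2.2); b=T[:2,0]*.002
g=lambda u,v,z:atz('wrist',*k(u,v),z,T)[:2]-b
gw=g(217,45,.068); tip=g(216,67,.150); cap=g(238,349,.189); m=g(232,250,.155)
an=lambda v:np.degrees(np.arctan2(v[1],v[0]))
print(gw,tip,cap,m,an(gw-cap),an(tip-cap),an(tip-m))
for a in (an(tip-cap),an(tip-m)):
    o=cap+.095*np.array([np.cos(np.radians(a)),np.sin(np.radians(a))]); print(o,np.linalg.norm(o-gw))
plan([cap[0],cap[1],.225],-.3)
p,d=save('top','top13')
im=cv2.imread('pics/top13.png'); cv2.imwrite('pics/top13c.png',cv2.resize(im[130:290,130:410],None,fx=2.8,fy=2.8,interpolation=cv2.INTER_CUBIC))
E
```

```text
[0.46035615 0.29123158] [0.45915969 0.29218746] [0.55280482 0.27160569] [0.52934155 0.27686131] 168.01463389605522 167.60434622965556 167.68127040607592
[0.4600194  0.29199851] 0.0008376002909452271
[0.45999211 0.29187392] 0.000738324203620868
shift [59.1 67.2  4.2] turn [-0.06  0.01  0.07] t 15.7 w 0.03820964770491384
```

View pics/top13c.png

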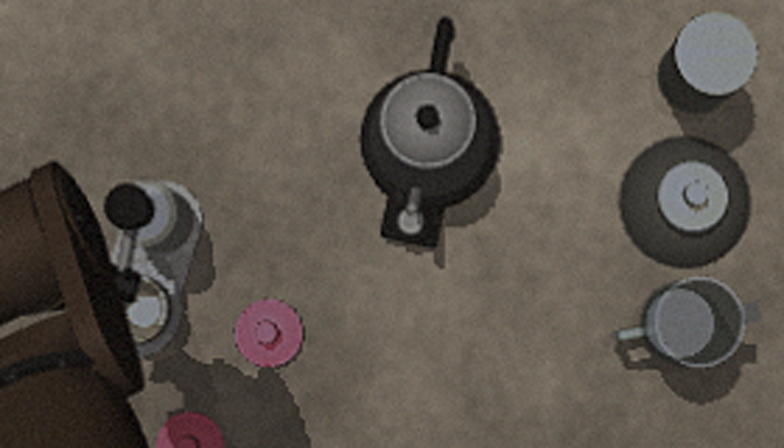

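Emit:
servo_tool --series '[[[0, 0, 0], [30, 0, 3], 0], [[0, 0, 0], [61, 0, 2.5], 0], [[0, 0, 0], [61, 20, 2.5], 0], [[0, 0, 0], [61, 45, 2.5], 0], [[0, 0, 0], [61, 67, 2.5], 0], [[0, 0, 0], [61, 67, 2.5], 0], [[0, 0, 0], [61, 67, 2.5], 0], [[0, 0, 0], [61, 67, 2.5], 0]]'

```text
t: 16.55
tool_pos: [0.5543, 0.2695, 0.2254]
tcp_rot: [-1.57, -0.001, -0.3]
force: [-0.3, 0.2, 0.6]
width: 0.0002
```

```bash
python3 - <<'E'
from h import *
st=state();print(st['tool_pos'],st['tcp_rot'],st['force'],st['width'])
T=ext('wrist',st);p,d=save('wrist','wrist14');save('scene','scene14')
im=cv2.imread('pics/scene14.png'); cv2.imwrite('pics/s14c.png',cv2.resize(im[200:350,290:430],None,fx=4,fy=4,interpolation=cv2.INTER_CUBIC))
E
```

```text
[0.5543167  0.26950388 0.22538069] [-1.57021953e+00 -7.01090836e-04 -2.99859713e-01] [-0.29032109  0.24210722  0.6033502 ] 0.00024168608221768976
```

View pics/wrist14.png

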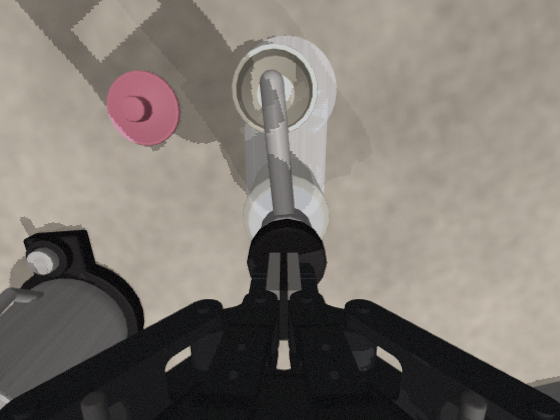

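View pics/s14c.png

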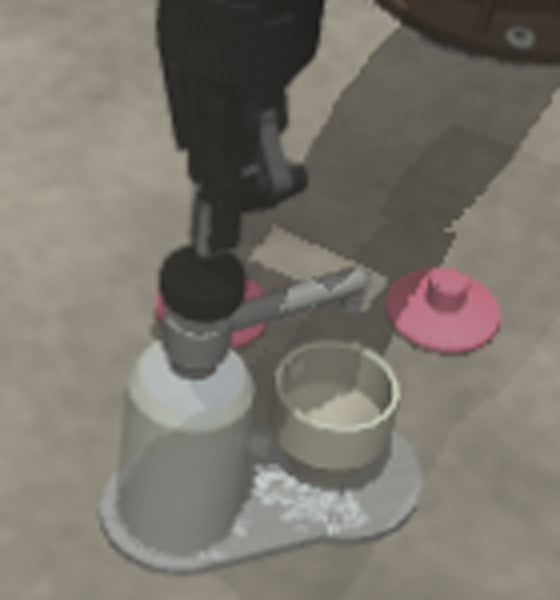

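Emit:
servo_tool --series '[[[0, 0, 0], [1, 8, 0], 0], [[0, 0, 0], [1, 12, 0], 0], [[0, 0, 0], [1, 14, 0], 0], [[0, 0, 0], [1, 16, 0], 0], [[0, 0, 0], [1, 16, 0], 0]]'

```text
t: 17.15
tool_pos: [0.5549, 0.269, 0.2087]
tcp_rot: [-1.571, 0.0, -0.3]
force: [-2.3, -1.7, 4.1]
width: 0.0001
```

Contact is at the expected height (4 N). I'll continue to full depth.

Emit:
servo_tool --series '[[[0, 0, 0], [0, 2, 0], 0], [[0, 0, 0], [0, 4, 0], 0], [[0, 0, 0], [0, 6, 0], 0], [[0, 0, 0], [0, 8, 0], 0], [[0, 0, 0], [0, 9, 0], 0], [[0, 0, 0], [0, 10, 0], 0], [[0, 0, 0], [0, 10, 0], 0]]'

```text
t: 17.85
tool_pos: [0.555, 0.269, 0.1992]
tcp_rot: [-1.571, -0.0, -0.3]
force: [-3.6, -1.3, 8.7]
width: -0.0
```

Emit:
servo_tool --series '[[[0, 0, 0], [0, 1, 0], 0], [[0, 0, 0], [0, 1.5, 0], 0], [[0, 0, 0], [0, 1.5, 0], 0]]'

```text
t: 18.15
tool_pos: [0.555, 0.269, 0.1989]
tcp_rot: [-1.57, -0.001, -0.3]
force: [-7.7, -3.0, 18.8]
width: 0.0003
```

At the hard stop (19 N), so the cap is fully down. I'll release and retreat straight up.

Emit:
servo_tool --series '[[[0, 0, 0], [0, 1.5, 0], 0], [[0, 0, 0], [0, -3, 0], 0], [[0, 0, 0], [0, -8, 0], 0], [[0, 0, 0], [0, -13, 0], 0], [[0, 0, 0], [0, -25, 0], 0], [[0, 0, 0], [0, -60, 0], 0], [[0, 0, 0], [0, -95, 0], 0], [[0, 0, 0], [-30, -95, 0], 0], [[0, 0, 0], [-60, -95, 0], 0], [[0, 0, 0], [-60, -95, 0], 0], [[0, 0, 0], [-60, -95, 0], 0]]'

```text
t: 19.25
tool_pos: [0.4978, 0.2871, 0.2928]
tcp_rot: [-1.57, -0.001, -0.299]
force: [-0.1, 0.2, 0.1]
width: -0.0002
```

```bash
python3 - <<'E'
from h import *
st=state();print(st['tool_pos'],st['force'],st['t'])
T=ext('wrist',st);np.save('pics/w15T.npy',T);p,d=save('wrist','wrist15');save('scene','scene15');save('top','top15')
C=cloud('wrist',d,T); print('cap z',C[270:290,280:292,2].mean())
im=cv2.imread('pics/scene15.png'); cv2.imwrite('pics/s15c.png',cv2.resize(im[150:350,140:440],None,fx=2.6,fy=2.6,interpolation=cv2.INTER_CUBIC))
E
```

```text
[0.49776449 0.28709256 0.29281278] [-0.12057031  0.20618386  0.13757881] 19.25
cap z 0.3006813319159092
```

View pics/wrist15.png

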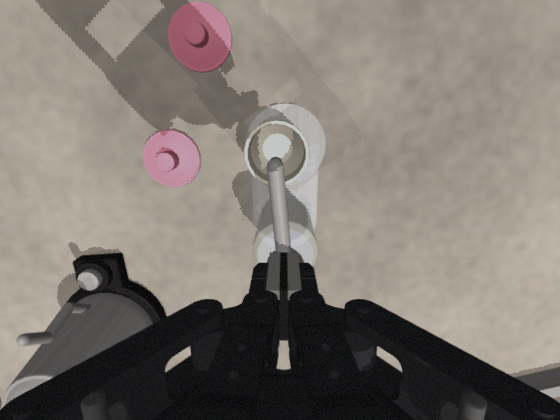

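View pics/s15c.png

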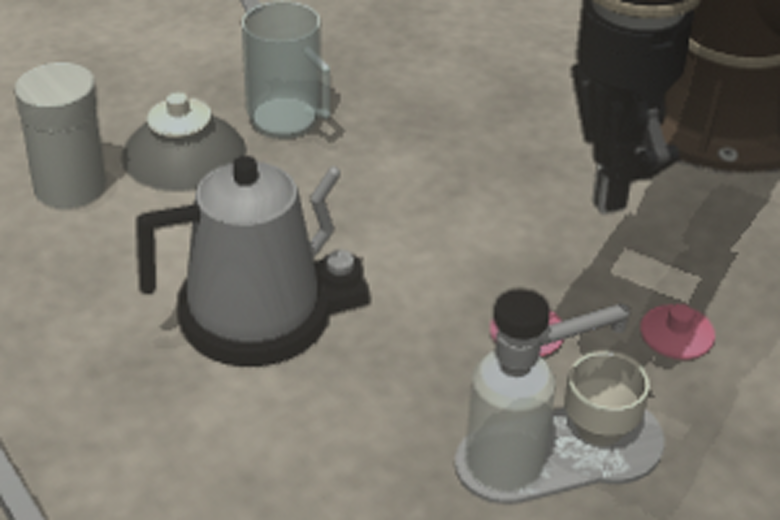

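```bash
python3 - <<'E'
from h import *
C=cloud('scene',np.load('pics/scene15.npy'),ext('scene')); C0=cloud('scene',np.load('pics/scene0.npy'),ext('scene'))
print('cap z',np.median(C[265:272,336:345,2]),'start',np.median(C0[265:272,336:345,2]))
T=np.load('pics/w15T.npy'); b=T[:2,0]*.002; g=lambda u,v,z:atz('wrist',u,v,z,T)[:2]-b
print('gaiwan',g(277,153,.068),'tip',g(276,164,.15))
ticket.close_job()
E
```

```text
cap z 0.19097914125989468 start 0.1906781112167395
gaiwan [0.4638331  0.29037422] tip [0.46304981 0.29134361]
the job is handed in; nothing more can be done
```

I finished the job and handed it in at about 19 s, well inside the 67 s limit. `close_job` gives no verdict, so the checks below are my own.

- **Lid:** I lifted the white lid off the gaiwan by its knob and set it down on the dome until it touched (about 6 N), then let go. Afterwards the camera showed it level, knob up and about 1–3 mm from the apex.
- **Spout:** I swung it about 84° with the fingers loosely around the bar. After the first swing it was still about 5° short, so I turned it a little further. The last wrist view puts the outlet about 1 mm from the gaiwan's centre.
- **Cap:** I pressed it to its stop, with force rising from 9 to 19 N at about 12 mm of travel, then released it. It read 191 mm high afterwards, the same as at the start.
- **Other objects:** The kettle, pitcher, caddy and gaiwan looked unmoved in the last pictures, and the arm was clear, with about 0 N on the wrist. I checked the bystanders and the kettle button by eye only.

**Disagreements:** The camera positions differed from each other by up to about 6 mm. The wrist camera also showed a sideways bias of about 2 mm, which I corrected for. One final reading of the cap's height from the wrist camera (301 mm) was wrong because the fingers were in the way, so I used the scene camera's 191 mm instead.

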